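# Sift the brass bushings from the faucet aerators

### The job

Lift the green strainer by its black grip without spilling, hold it over the aluminium tin, well clear of its bottom, and, keeping it roughly level, shake it side to side until all four small brass bushings have dropped through into the tin and only the three chrome aerators are left in it. Then set the strainer squarely on the grey drying board, edges lined up with the board's, and let go. Do not touch the bushings or aerators with the gripper, and leave the other things in the cabinet where they are.

Things in the scene. Friction and masses are not known exactly. Their poses are not given: they have to be found in the camera images.
- strainer_grip (a point): centre of the black grip bar of the green plastic strainer, 82 mm above its lower edge, on its middle; z up. The bar runs along the strainer's x on two end posts: 112 mm long, 14 mm wide (y), 18 mm tall. Strainer: open on top, 112 (x) x 78 mm (y) outside, walls 4 mm, rim 45 mm above the lower edge, about 220 g empty, 365 g filled; at the start it stands on the cabinet floor
- strainer_floor (a point): middle of the strainer's floor, level with the slats' top, 12 mm above the strainer's lower edge, axes as the grip's. Two slats along x, each 14 mm wide and 4 mm thick, at y = -14 and +14 mm; three slots along x, 14 mm wide, between the slats and beside them up to the walls: small parts that slide across (along y) drop through
- bush0: one of four identical brass bushings, cylinder 11 mm diameter, 8 mm high, 10 g; smooth metal, slides easily (friction about 0.25); origin at the centre of its underside, z along its axis; starts flat on a slat of the strainer
- bush1: one of four identical brass bushings, cylinder 11 mm diameter, 8 mm high, 10 g; smooth metal, slides easily (friction about 0.25); origin at the centre of its underside, z along its axis; starts flat on a slat of the strainer
- bush2: one of four identical brass bushings, cylinder 11 mm diameter, 8 mm high, 10 g; smooth metal, slides easily (friction about 0.25); origin at the centre of its underside, z along its axis; starts flat on a slat of the strainer
- bush3: one of four identical brass bushings, cylinder 11 mm diameter, 8 mm high, 10 g; smooth metal, slides easily (friction about 0.25); origin at the centre of its underside, z along its axis; starts flat on a slat of the strainer
- aerator0: one of three identical chrome faucet aerators with a mesh face, cylinder 30 mm diameter, 18 mm high, 35 g, too big for the slots; slides easily (friction about 0.25); origin at the centre of its underside; starts in the strainer
- aerator1: one of three identical chrome faucet aerators with a mesh face, cylinder 30 mm diameter, 18 mm high, 35 g, too big for the slots; slides easily (friction about 0.25); origin at the centre of its underside; starts in the strainer
- aerator2: one of three identical chrome faucet aerators with a mesh face, cylinder 30 mm diameter, 18 mm high, 35 g, too big for the slots; slides easily (friction about 0.25); origin at the centre of its underside; starts in the strainer
- tin: open aluminium tin, 190 mm (its x) x 170 mm (its y) x 50 mm high, walls 3 mm, empty, 500 g, loose on the cabinet floor; origin at the centre of its underside, z up
- board: flat grey drying board with dark ribs, 112 mm (its x) x 78 mm (its y), the same outline as the strainer, 18 mm thick, 500 g, flat top, loose on the cabinet floor; origin at the centre of its underside, z up
- soap_pump: matte black soap pump, 68 mm diameter, 147 mm tall; bystander; origin at the centre of its underside
- stopper: blue sink stopper, 90 mm diameter, 34 mm high; bystander; origin at the centre of its underside
- dish_brush: dish brush lying down; bystander; origin at the middle of its underside
- jar: closed jar, 72 mm diameter, 90 mm high; bystander; origin at the centre of its underside

How it is judged (in metres and radians):
On the way, in this order (a step that is already met when the one before it is completed fails the run):
1. the strainer is lifted clear with all seven parts still in it (height (world z) of strainer_grip above 0.112 m and x of bush0 in the frame of strainer_grip between -0.053 and 0.053 m and y of bush0 in the frame of strainer_grip between -0.036 and 0.036 m and z of bush0 in the frame of strainer_grip between -0.085 and -0.04 m and x of bush1 in the frame of strainer_grip between -0.053 and 0.053 m and y of bush1 in the frame of strainer_grip between -0.036 and 0.036 m and z of bush1 in the frame of strainer_grip between -0.085 and -0.04 m and x of bush2 in the frame of strainer_grip between -0.053 and 0.053 m and y of bush2 in the frame of strainer_grip between -0.036 and 0.036 m and z of bush2 in the frame of strainer_grip between -0.085 and -0.04 m and x of bush3 in the frame of strainer_grip between -0.053 and 0.053 m and y of bush3 in the frame of strainer_grip between -0.036 and 0.036 m and z of bush3 in the frame of strainer_grip between -0.085 and -0.04 m and x of aerator0 in the frame of strainer_grip between -0.053 and 0.053 m and y of aerator0 in the frame of strainer_grip between -0.036 and 0.036 m and z of aerator0 in the frame of strainer_grip between -0.085 and -0.04 m and x of aerator1 in the frame of strainer_grip between -0.053 and 0.053 m and y of aerator1 in the frame of strainer_grip between -0.036 and 0.036 m and z of aerator1 in the frame of strainer_grip between -0.085 and -0.04 m and x of aerator2 in the frame of strainer_grip between -0.053 and 0.053 m and y of aerator2 in the frame of strainer_grip between -0.036 and 0.036 m and z of aerator2 in the frame of strainer_grip between -0.085 and -0.04 m), for 0.1 s.
2. all four bushings lie in the tin and the three aerators are in the strainer, which is still held over the tin, its lower edge at least 10 mm above the cabinet floor (x of bush0 in the frame of tin between -0.096 and 0.096 m and y of bush0 in the frame of tin between -0.086 and 0.086 m and z of bush0 in the frame of tin between -0.002 and 0.03 m and x of bush1 in the frame of tin between -0.096 and 0.096 m and y of bush1 in the frame of tin between -0.086 and 0.086 m and z of bush1 in the frame of tin between -0.002 and 0.03 m and x of bush2 in the frame of tin between -0.096 and 0.096 m and y of bush2 in the frame of tin between -0.086 and 0.086 m and z of bush2 in the frame of tin between -0.002 and 0.03 m and x of bush3 in the frame of tin between -0.096 and 0.096 m and y of bush3 in the frame of tin between -0.086 and 0.086 m and z of bush3 in the frame of tin between -0.002 and 0.03 m and x of aerator0 in the frame of strainer_grip between -0.053 and 0.053 m and y of aerator0 in the frame of strainer_grip between -0.036 and 0.036 m and z of aerator0 in the frame of strainer_grip between -0.085 and -0.04 m and x of aerator1 in the frame of strainer_grip between -0.053 and 0.053 m and y of aerator1 in the frame of strainer_grip between -0.036 and 0.036 m and z of aerator1 in the frame of strainer_grip between -0.085 and -0.04 m and x of aerator2 in the frame of strainer_grip between -0.053 and 0.053 m and y of aerator2 in the frame of strainer_grip between -0.036 and 0.036 m and z of aerator2 in the frame of strainer_grip between -0.085 and -0.04 m and height (world z) of strainer_grip above 0.092 m and horizontal distance between strainer_grip and tin below 0.09 m), for 0.2 s.
At the end, for the whole second after the job is handed in: All four bushings are in the tin and all three aerators in the strainer; the strainer stands flat on the board, centred within 9 mm and its long side parallel to the board's within 0.12 rad (either way round), released (x of bush0 in the frame of tin between -0.096 and 0.096 m and y of bush0 in the frame of tin between -0.086 and 0.086 m and z of bush0 in the frame of tin between -0.002 and 0.03 m and x of bush1 in the frame of tin between -0.096 and 0.096 m and y of bush1 in the frame of tin between -0.086 and 0.086 m and z of bush1 in the frame of tin between -0.002 and 0.03 m and x of bush2 in the frame of tin between -0.096 and 0.096 m and y of bush2 in the frame of tin between -0.086 and 0.086 m and z of bush2 in the frame of tin between -0.002 and 0.03 m and x of bush3 in the frame of tin between -0.096 and 0.096 m and y of bush3 in the frame of tin between -0.086 and 0.086 m and z of bush3 in the frame of tin between -0.002 and 0.03 m and x of aerator0 in the frame of strainer_grip between -0.053 and 0.053 m and y of aerator0 in the frame of strainer_grip between -0.036 and 0.036 m and z of aerator0 in the frame of strainer_grip between -0.085 and -0.04 m and x of aerator1 in the frame of strainer_grip between -0.053 and 0.053 m and y of aerator1 in the frame of strainer_grip between -0.036 and 0.036 m and z of aerator1 in the frame of strainer_grip between -0.085 and -0.04 m and x of aerator2 in the frame of strainer_grip between -0.053 and 0.053 m and y of aerator2 in the frame of strainer_grip between -0.036 and 0.036 m and z of aerator2 in the frame of strainer_grip between -0.085 and -0.04 m and z of strainer_grip in the frame of board between 0.096 and 0.104 m and horizontal distance between strainer_grip and board below 0.009 m and angle between the x axis of strainer_grip and the x axis of board, either way round below 0.12 rad and angle between each of strainer_grip, board's own z axis and vertical below 0.05 rad); the robot touches nothing.
It fails at once if the strainer is tipped more than 0.6 rad (angle between strainer_grip's own z axis and vertical above 0.6 rad).
It fails at once if the gripper touches a bushing or an aerator (contact force between the fingers and bush0 above 0.3 N or contact force between the fingers and bush1 above 0.3 N or contact force between the fingers and bush2 above 0.3 N or contact force between the fingers and bush3 above 0.3 N or contact force between the fingers and aerator0 above 0.3 N or contact force between the fingers and aerator1 above 0.3 N or contact force between the fingers and aerator2 above 0.3 N).
It fails at once if a bystander is moved more than 30 mm (distance of any of soap_pump, stopper, dish_brush, jar from where it was at the start of the episode above 0.03 m).
It also fails if it takes over 56 s, if anything falls off the work surface, if the arm or the gripper's body presses on something with over 40 N, if the wrist force passes 120 N, or if a joint passes its speed limit or range.

### The arm

A 6-joint arm with a two-finger parallel gripper is mounted at the origin on the work surface. World frame = base frame: x ahead of the robot, y to its left, z up, the work surface at z = 0. Lengths are in mm, angles in rad, forces in N, time in s.
With the tool pointing down it reaches from about 350 to 800 mm from the base axis. Payload 7.3 kg.
Tool frame: the origin (TCP) lies at the very end of the fingers, on their centre line; the grasp point (between the pads) lies 19 mm behind it; z points along the fingers, y is the direction in which the jaws open and shut (so a half turn about z gives the same grasp; the last joint's range is limited). The gripper opens to 85 mm and grips with 20 to 120 N. Pads are 22 mm wide; open, the fingers measure 114 mm over their backs; the gripper's body (76 mm by 85 mm) begins 54 mm behind the grasp point. The pads swing forward as they close: fully open they stand 13 mm farther back than shut.
Start: joints at [-1.297, 0.342, 1.524, -0, 1.275, -0.146], TCP at [214.002, -479.424, 231.322] pointing down, gripper open.
Joint ranges: [-2.53, 2.53], [-0.77, 2.02], [0.04, 2.7], [-1, 4.14], [0.28, 2.66], [-3.11, 3.11]. Speed limits (rad/s): [2.57, 2.57, 3.14, 3.14, 3.14, 3.14].

### API

Orientations are given as a unit quaternion [w, x, y, z].
In Python, from cell import * gives the robot as it stands.
- The arm moves only by the shell command python3 -m crank 'ROWS'. ROWS is JSON, a list of rows, each a list of 7 numbers: the shift along the tool's x, y, z in cm, then the turn, a rotation vector about the tool's x, y, z in degrees, then the opening, from -1 (shut) to 1 (fully open). A call has 1 to 5 rows; each row shifts and turns the commanded pose from where the row before left it, along the tool's axes as they then stand; what a row does not reach is not made up. A row lasts 1/10 s, in which the tool goes at most 50 mm and 8.59 degrees, less where a joint would pass 70% of its speed; a pose out of reach is approached as far as the arm can. A call is refused whole if a number of a shift passes 5 or a number of a turn 8.59, either way. A call with a gripper value outside its range is refused whole. The fingers move at their own pace and stop on an object; the grip force is fixed at half the most. Time passes only in rows, so rows that do not move let the fingers close. It gives the time, the measured TCP pose, the force and the opening at its end, in the units of the state.
- get_obs(): the state, without advancing time (a new reading comes with each control period).
- read_camera(name): name is "scene" or "side" or "wrist"; returns the picture (480x640x3 uint8, red, green, blue); there is no depth.
- camera_model(name): a dict with "camera_matrix" (3x3 intrinsics, pixels), "dist" ([k1, k2, p1, p2, k3] as OpenCV has them; the pictures are not rectified), "xyz" and "attitude" of the camera in the world; the wrist camera has in their place "mount" (4x4, takes a point from camera to tool coordinates, whose origin is the TCP and whose axes are the flange's). Camera axes: x right, y up, looking along -z (the intrinsics and any distortion apply to the point x, -y, -z); pixel columns grow to the right and rows downward; lengths in mm; the calibration is good to about 2 mm. A picture is of the moment at which its call begins: read the wrist's pose just before it. camera_model takes no time and is no camera call.
- close_job(): hands the job in, once; it reports no verdict.
Trained networks look in the newest picture that a camera, given by its name, has taken for a name from the list of things; names that differ only in an ending like _2 or _b are one class to them, and where a whole thing is asked for, a point or a joint stands for the part that bears it (a point fixed in the world has none). Each returns a list of dicts, best first, with "confidence" (0 to 1); they miss things now and then, are a little off and sometimes report something else, mostly with a low value. They report only what shows in the picture. A call takes as long as a camera call.
- cut_out(camera, label): "mask" (480x640 bool, what is visible of it) and "box" ([left, top, width, height] in pixels, round what is visible of it).
The state is a dict: "time_s": time; "joint_positions": joint angles; "joint_vel": joint speeds; "joint_efforts": joint torques, N m; "eef_pos": TCP position; "orientation": TCP orientation; "wrist_force": force on the tool from outside, world axes, zero at the start; "wrist_torque": the same for the moment, N m; "gripper_width": finger opening in mm.
Only numpy, scipy, OpenCV 4.12 (cv2) and the standard library are available. Lean on these libraries where they do the work, as an engineer would, in place of code of your own. Each camera call takes 0.05 s, during which the arm holds its last target.

## Working session

There is one attempt and no reset: what is moved stays moved. The work goes in short steps, Python scripts to look and compute and a shell command to move; the robot and the scene stay as the last step left them, time stands still between calls to the robot, and variables do not carry over. Pictures are saved under pics/ and viewed, and the job is handed in when it is done.

```bash
mkdir -p pics; ls
python3 - <<'E'
from cell import *
import cv2
o=get_obs();print(o)
for c in ["scene","side","wrist"]:
    im=read_camera(c);cv2.imwrite(f"pics/{c}0.png",im[:,:,::-1])
    print(c,camera_model(c))
E
```

```text
pics
{'time_s': 0.0, 'joint_positions': array([-1.29698026e+00,  3.42713693e-01,  1.52503745e+00,  1.59583522e-06,
        1.27542027e+00, -1.46032041e-01]), 'joint_vel': array([-0.00081063,  0.00092707, -0.00207682,  0.00036903, -0.00099926,
       -0.00130181]), 'joint_efforts': array([ 2.37941320e-03, -4.33673286e+01, -2.46007222e+01, -5.25386599e-05,
        7.79532013e-03, -5.24408804e-06]), 'eef_pos': array([ 213.89292686, -478.99625077,  230.62352704]), 'orientation': array([-7.87821314e-04,  9.78046487e-01,  2.08385331e-01, -4.96393573e-05]), 'wrist_force': array([-0.07354171, -0.19910433,  0.25989132]), 'wrist_torque': array([ 0.0339253 , -0.00284727,  0.00201944]), 'gripper_width': 85.71985343231582}
scene {'camera_matrix': array([[507.28354441,   0.        , 336.1357759 ],
       [  0.        , 507.28354441, 236.43032702],
       [  0.        ,   0.        ,   1.        ]]), 'dist': array([0.02843327, 0.        , 0.        , 0.        , 0.        ]), 'xyz': array([ 962.49981207, -368.45202175,  945.3451637 ]), 'attitude': array([0.89389547, 0.26547467, 0.09720399, 0.347887
[... 308 characters left out ...]
997.04528955]), 'attitude': array([-0.25819554, -0.10161138,  0.32212586,  0.9051216 ])}
wrist {'camera_matrix': array([[369.86525048,   0.        , 323.68074079],
       [  0.        , 369.86525048, 236.81124144],
       [  0.        ,   0.        ,   1.        ]]), 'dist': array([-0.01560766,  0.        ,  0.        ,  0.        ,  0.        ]), 'mount': array([[-5.46878324e-05,  9.61778593e-01,  2.73828296e-01,
         7.01089668e+01],
       [ 9.99999898e-01, -7.02545153e-05,  4.46473639e-04,
        -1.10001429e+00],
       [ 4.48646462e-04,  2.73828292e-01, -9.61778491e-01,
        -1.42164997e+02],
       [ 0.00000000e+00,  0.00000000e+00,  0.00000000e+00,
         1.00000000e+00]])}
```

View pics/scene0.png

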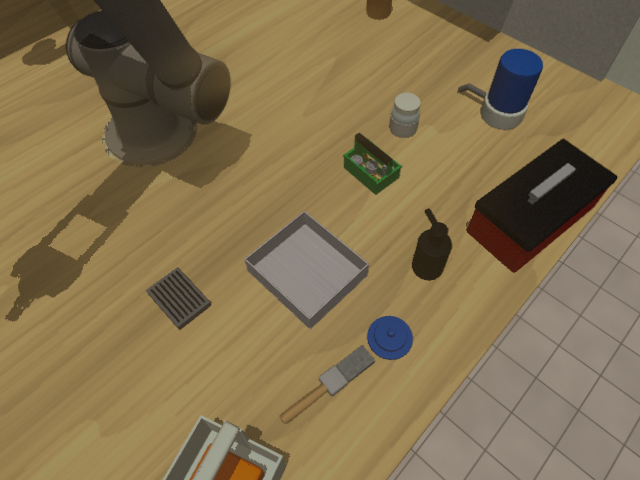

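View pics/side0.png

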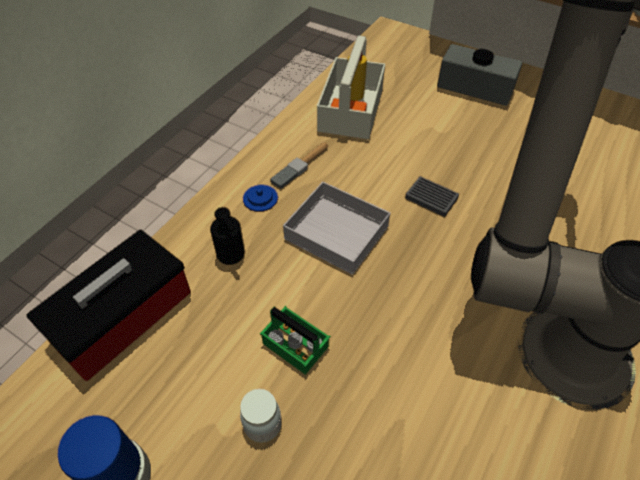

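View pics/wrist0.png

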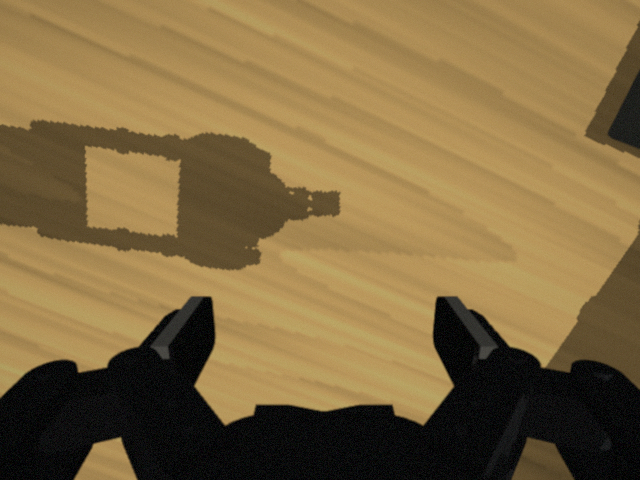

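The scene view shows the green strainer at (372,163), tin at (307,268), board at (179,298), jar (405,115), pump (432,250), stopper (390,338) and brush (330,385). The side view has the strainer at (295,340), tin (337,228) and board (432,196).

```bash
cat > h.py <<'E'
from cell import *
import numpy as np, cv2
from scipy.spatial.transform import Rotation as R
from scipy.optimize import minimize, least_squares
def q2R(q): return R.from_quat([q[1],q[2],q[3],q[0]])
def tool():
    o=get_obs(); return q2R(o['orientation']).as_matrix(), np.array(o['eef_pos'])
def cam(name,tl=None):
    m=camera_model(name)
    if name=='wrist':
        Rt,p=tl if tl else tool()
        M=m['mount']; Rc=Rt@M[:3,:3]; c=Rt@M[:3,3]+p
    else: Rc=q2R(m['attitude']).as_matrix(); c=m['xyz']
    return dict(R=Rc,c=c,K=m['camera_matrix'],d=m['dist'])
F=np.diag([1.,-1,-1])
def proj(C,P):
    P=np.atleast_2d(P).astype(float)
    A=(F@C['R'].T); t=-A@C['c']
    return cv2.projectPoints(P,cv2.Rodrigues(A)[0],t,C['K'],C['d'])[0].reshape(-1,2)
def ray(C,uv):
    n=cv2.undistortPoints(np.array(uv,float).reshape(-1,1,2),C['K'],C['d']).reshape(-1,2)
    d=np.c_[n[:,0],-n[:,1],-np.ones(len(n))]@C['R'].T
    return d
def onplane(C,uv,z):
    d=ray(C,uv); return C['c']+d*((z-C['c'][2])/d[:,2])[:,None]
def tri(obs):
    A=np.zeros((3,3));b=np.zeros(3)
    for C,uv in obs:
        d=ray(C,uv)[0]; d/=np.linalg.norm(d); Q=np.eye(3)-np.outer(d,d); A+=Q;b+=Q@C['c']
    return np.linalg.solve(A,b)
def boxmodel(L,W,H):
    return [np.array([[sx*L/2,sy*W/2,z] for sx in(-1,1) for sy in(-1,1) for z in(0,H)])]
STR=boxmodel(112,78,45)+[np.array([[sx*56,sy*7,z] for sx in(-1,1) for sy in(-1,1) for z in(40,91)])]
TIN=boxmodel(190,170,50); BRD=boxmodel(112,78,18)
def render(C,parts,p):
    x,y,z,a=p; Rz=R.from_euler('z',a).as_matrix(); s=4
    im=np.zeros((480,640),np.uint8)
    for P in parts:
        uv=proj(C,P@Rz.T+[x,y,z]); h=cv2.convexHull(uv.astype(np.float32))
        cv2.fillConvexPoly(im,np.round(h*16).astype(np.int32),1,cv2.LINE_8,4)
    return im>0
def fit(cams,masks,parts,p0,free=(0,1,2,3)):
    free=list(free); p0=np.array(p0,float)
    def cost(v):
        p=p0.copy();p[free]=v; s=0
        for C,m in zip(cams,masks):
            r=render(C,parts,p); s+=1-(r&m).sum()/max(1,(r|m).sum())
        return s
    sc=np.array([15,15,8,.3])[free]; best=None
    for a in ([-.6,0,.6] if 3 in free else [0]):
        v0=p0.copy(); v0[3]+=a; v0=v0[free]
        S=np.vstack([v0]+[v0+sc[i]*np.eye(len(free))[i] for i in range(len(free))])
        for k in range(2):
            r=minimize(cost,S[0],method='Nelder-Mead',options=dict(initial_simplex=S,xatol=.05,fatol=1e-5,maxiter=500))
            S=np.vstack([r.x]+[r.x+.4*sc[i]*np.eye(len(free))[i] for i in range(len(free))])
        if best is None or r.fun<best.fun: best=r
    p=p0.copy();p[free]=best.x; return p,best.fun
E
cat > fit0.py <<'E'
from h import *
Cs=cam('scene');Sd=cam('side'); ims={c:read_camera(c) for c in('scene','side')}
out={}
for lab,parts,a0 in [('strainer_grip',STR,0.),('tin',TIN,0.),('board',BRD,0.),('soap_pump',None,0),('stopper',None,0),('dish_brush',None,0),('jar',None,0)]:
    ms=[]
    for c in('scene','side'):
        r=cut_out(c,lab); print(lab,c,[(round(q['confidence'],2),q['box']) for q in r][:3]); ms.append(r[0]['mask'])
    cen=[np.argwhere(m).mean(0)[::-1] for m in ms]
    P=tri([(Cs,cen[0]),(Sd,cen[1])]); print('  tri',P.round(1))
    if parts:
        p,f=min((fit([Cs,Sd],ms,parts,[P[0],P[1],0,a]) for a in (0.,1.57)),key=lambda t:t[1]); print('  fit',p.round(3),'cost',round(f,3))
        p2,f=fit([Cs,Sd],ms,parts,[p[0],p[1],0,p[3]],(0,1,3)); print('  z0 ',p2.round(3),round(f,3))
        for C,m,c in zip((Cs,Sd),ms,('scene','side')):
            e=cv2.morphologyEx(render(C,parts,p2).astype(np.uint8),cv2.MORPH_GRADIENT,np.ones((2,2)))
            ims[c]=ims[c].copy(); ims[c][e>0]=[255,0,0]
for c in ims: cv2.imwrite(f'pics/fit_{c}.png',ims[c][:,:,::-1])
E
python3 fit0.py
```

```text
strainer_grip scene [(0.61, [342.1, 130.3, 60.4, 60.8])]
strainer_grip side [(0.7, [260.9, 304.2, 67.9, 73.8])]
  tri [496.9 280.7  30.6]
  fit [ 4.98035e+02  2.81451e+02  1.61000e-01 -1.14000e-01] cost 0.568
  z0  [ 4.97927e+02  2.81539e+02  0.00000e+00 -1.16000e-01] 0.568
tin scene [(0.96, [245.8, 210.3, 124.2, 119.4]), (0.67, [147.1, 271.3, 62.8, 54.4])]
tin side [(0.85, [281.0, 182.0, 111.3, 91.2])]
  tri [576.2 -20.4  20.8]
  fit [ 5.75611e+02 -2.06460e+01  3.88000e-01 -1.90000e-02] cost 0.06
  z0  [ 5.76649e+02 -1.95170e+01  0.00000e+00 -3.20000e-02] 0.058
board scene [(0.81, [145.9, 268.4, 67.2, 62.5])]
board side [(0.67, [407.3, 176.8, 52.8, 40.4])]
  tri [ 428.4 -240.7    9.3]
  fit [ 4.28623e+02 -2.39632e+02  1.25500e+00 -8.10000e-02] cost 0.113
  z0  [ 4.28723e+02 -2.40131e+02  0.00000e+00 -5.40000e-02] 0.124
soap_pump scene [(0.86, [412.6, 205.9, 40.2, 75.4])]
soap_pump side [(0.75, [210.2, 206.7, 34.0, 58.5]), (0.45, [238.6, 183.9, 43.6, 29.7])]
  tri [751.6 165.7  66.2]
stopper scene [(0.68, [367.5, 316.9, 44.5, 43.8])]
stopper side [(0.87, [241.0, 184.6, 39.1, 25.7])]
  tri [796.5 -15.    5.2]
dish_brush scene [(0.76, [279.3, 346.4, 94.4, 78.9])]
dish_brush side [(0.97, [269.6, 140.3, 58.8, 49.9]), (0.45, [280.7, 184.3, 110.4, 88.6])]
  tri [ 773.9 -151.5    7.8]
jar scene [(0.79, [390.7, 90.8, 32.3, 49.8])]
jar side [(0.79, [239.0, 390.2, 43.3, 52.4])]
  tri [460.8 451.1  43.2]
```

Run:
```python
import cv2
a=cv2.imread('pics/fit_scene.png');b=cv2.imread('pics/fit_side.png')
x=cv2.resize(a[110:210,320:420],(400,400),interpolation=2);y=cv2.resize(b[290:390,245:345],(400,400),interpolation=2)
import numpy as np
cv2.imwrite('pics/z1.png',np.hstack([x,y]))
cv2.imwrite('pics/z2.png',np.hstack([cv2.resize(a[200:340,140:380],(480,280)),cv2.resize(b[170:280,270:470],(320,176*280//176))]))
```

```text
(no output)
```

View pics/z1.png

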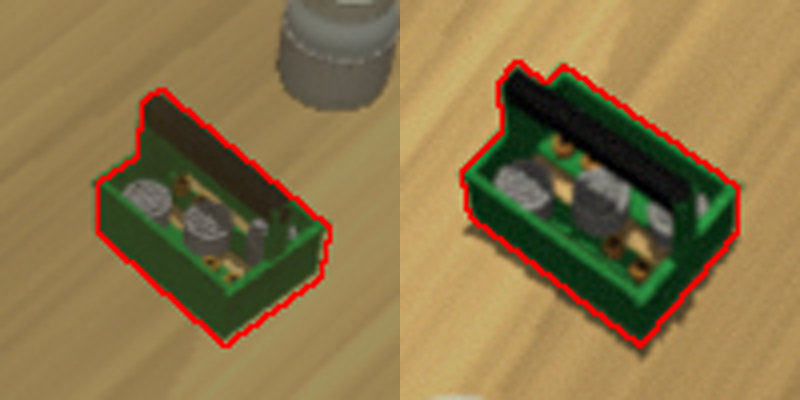

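View pics/z2.png

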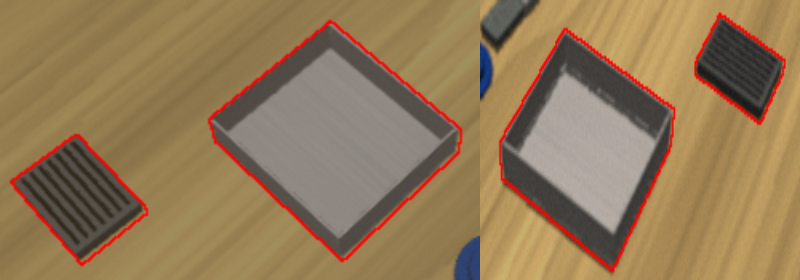

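```bash
cat > plan.py <<'E'
from h import *
# commanded pose tracking: rows from pose (p,yaw) list ; yaw=angle of tool x in world, tool z down
def Rt(y): return np.array([[np.cos(y),np.sin(y),0],[np.sin(y),-np.cos(y),0],[0,0,-1.]])
def rows(Rc,p,targets):
    out=[]
    for q,y in targets:
        s=Rc.T@(np.array(q)-p)/10; R2=Rt(y); t=np.degrees(R.from_matrix(Rc.T@R2).as_rotvec())
        s=s.round(2);t=t.round(2); out.append(list(s)+list(t))
        p=p+Rc@s*10; Rc=Rc@R.from_rotvec(np.radians(t)).as_matrix()
    return out,p,Rc
def show(o,g=1):
    for i in range(0,len(o),5): print('['+','.join('['+','.join('%g'%v for v in r)+',%g]'%g for r in o[i:i+5])+']')
E
python3 - <<'E'
from plan import *
Rc,p=tool(); yaw=np.arctan2(Rc[1,0],Rc[0,0]); print(yaw)
W=np.array([p,[460,-150,260],[499,281,175]]); n=22
L=np.r_[0,np.cumsum(np.linalg.norm(np.diff(W,axis=0),axis=1))]
yt=-0.116+np.pi
t=np.linspace(0,1,n+1)[1:]; s=L[-1]*t
T=[([np.interp(a,L,W[:,k]) for k in range(3)],yaw+(yt-yaw)*b) for a,b in zip(s,t)]
o,pp,_=rows(Rc,p,T); show(o); print(pp)
E
```

```text
0.419773578115965
[[3.38,-1.89,-0.27,0,0,-6.79,1],[3.57,-1.47,-0.27,0,0,-6.78,1],[3.73,-1.04,-0.27,0,0,-6.79,1],[3.82,-0.6,-0.27,0,0,-6.79,1],[3.87,-0.14,-0.27,0,0,-6.78,1]]
[[3.85,0.32,-0.27,0,0,-6.79,1],[3.79,0.78,-0.27,0,0,-6.79,1],[3.68,1.21,-0.27,0,0,-6.78,1],[3.5,1.64,-0.27,0,0,-6.79,1],[3.28,2.04,-0.27,0,0,-6.78,1]]
[[3.31,1.7,0.11,0,0.01,-6.79,1],[3.69,0.91,0.74,0,-0,-6.79,1],[3.56,1.34,0.75,0,-0,-6.78,1],[3.38,1.76,0.75,0,-0,-6.79,1],[3.15,2.14,0.75,0,-0,-6.79,1]]
[[2.87,2.49,0.75,0,-0,-6.78,1],[2.55,2.82,0.74,0,-0,-6.79,1],[2.21,3.1,0.75,0,-0,-6.79,1],[1.82,3.34,0.75,0,-0,-6.78,1],[1.41,3.54,0.75,0,-0,-6.79,1]]
[[0.99,3.67,0.74,0,-0,-6.79,1],[0.55,3.77,0.75,0,-0,-6.78,1]]
[499.00113212 281.03141144 175.01853821]
```

```bash
python3 -m crank '[[3.4,-1.9,-0.3,0,0,-6.8,1],[3.6,-1.5,-0.3,0,0,-6.8,1],[3.7,-1.0,-0.3,0,0,-6.8,1],[3.8,-0.6,-0.3,0,0,-6.8,1],[3.9,-0.1,-0.3,0,0,-6.8,1]]'
python3 -m crank '[[3.9,0.3,-0.3,0,0,-6.8,1],[3.8,0.8,-0.3,0,0,-6.8,1],[3.7,1.2,-0.3,0,0,-6.8,1],[3.5,1.6,-0.3,0,0,-6.8,1],[3.3,2.0,-0.3,0,0,-6.8,1]]'
python3 -m crank '[[3.3,1.7,0.1,0,0,-6.8,1],[3.7,0.9,0.7,0,0,-6.8,1],[3.6,1.3,0.7,0,0,-6.8,1],[3.4,1.8,0.7,0,0,-6.8,1],[3.1,2.1,0.7,0,0,-6.8,1]]'
python3 -m crank '[[2.9,2.5,0.7,0,0,-6.8,1],[2.6,2.8,0.7,0,0,-6.8,1],[2.2,3.1,0.7,0,0,-6.8,1],[1.8,3.3,0.7,0,0,-6.8,1],[1.4,3.5,0.7,0,0,-6.8,1]]'
python3 -m crank '[[1,3.7,0.7,0,0,-6.8,1],[0.5,3.8,0.7,0,0,-6.8,1],[0,0,0,0,0,0,1],[0,0,0,0,0,0,1]]'
```

```text
time_s: 1.45
eef_pos: [330.9, -323.2, 246.5]
orientation: [0.0, 0.873, 0.487, 0.0]
wrist_force: [0.3, -0.2, 0.7]
gripper_width: 85.2
time_s: 1.95
eef_pos: [446.0, -166.8, 261.6]
orientation: [0.0, 0.693, 0.721, 0.0]
wrist_force: [0.1, -0.7, -0.4]
gripper_width: 85.5
time_s: 2.45
eef_pos: [473.8, 18.7, 232.2]
orientation: [0.0, 0.451, 0.892, 0.0]
wrist_force: [1.3, -0.2, -0.8]
gripper_width: 85.7
time_s: 2.95
eef_pos: [489.6, 207.8, 197.1]
orientation: [0.0, 0.171, 0.985, -0.0]
wrist_force: [0.4, -0.1, 0.3]
gripper_width: 85.1
time_s: 3.35
eef_pos: [496.3, 283.0, 182.8]
orientation: [-0.0, 0.055, 0.998, -0.0]
wrist_force: [-0.2, 0.0, 0.8]
gripper_width: 85.5
```

Run:
```python
from plan import *
tl=tool(); im=read_camera('wrist'); C=cam('wrist',tl)
r=cut_out('wrist','strainer_grip'); print([(q['confidence'],q['box']) for q in r])
im=im.copy()
for p,col in(([498,281.5,0,-.116],(255,0,0)),):
    e=cv2.morphologyEx(render(C,STR,p).astype(np.uint8),cv2.MORPH_GRADIENT,np.ones((2,2))); im[e>0]=col
    Rz=R.from_euler('z',p[3]).as_matrix()
    uv=proj(C,np.array([[sx*56,sy*7,91] for sx,sy in((-1,-1),(-1,1),(1,1),(1,-1))])@Rz.T+p[:3])
    cv2.polylines(im,[uv.round().astype(np.int32)],True,(255,255,0))
cv2.imwrite('pics/w1.png',im[:,:,::-1])
np.save('w1.npy',im)
print(R.from_matrix(tl[0]).as_euler('xyz'),tl[1])
```

```text
[(0.68, [266.0, 145.9, 108.7, 172.9]), (0.48, [0.8, 220.9, 117.6, 177.4])]
[-3.14076870e+00 -6.55110684e-04  3.03175485e+00] [496.26205903 283.02745778 182.7762917 ]
```

View pics/w1.png

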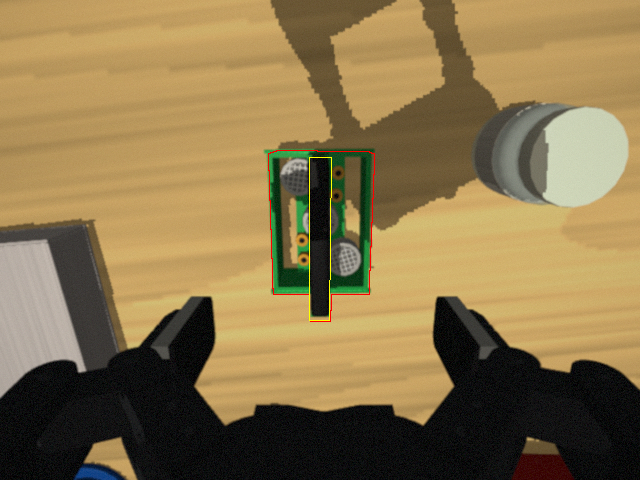

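The wrist view confirms the fit: bar from (320,157) to (320,318), projected outline within 1–2 px. All seven parts are visible on their slats. Descending.

```bash
python3 -m crank '[[-0.2,-0.1,3,0,0,0,1],[0,0,3.5,0,0,0,1],[0,0,3,0,0,0,1],[0,0,1.5,0,0,0,1],[0,0,0.8,0,0,0,1]]'
python3 -m crank '[[0,0,0,0,0,0,1],[0,0,0,0,0,0,1]]'
```

```text
time_s: 3.95
eef_pos: [498.2, 279.7, 64.2]
orientation: [-0.001, 0.057, 0.998, -0.001]
wrist_force: [0.1, -0.3, 0.7]
gripper_width: 85.7
time_s: 4.15
eef_pos: [499.3, 281.0, 66.4]
orientation: [0.001, 0.056, 0.998, 0.0]
wrist_force: [-0.4, 1.2, 0.4]
gripper_width: 85.1
```

```bash
python3 -m crank '[[0,0,0,0,0,0,0.3],[0,0,0,0,0,0,0],[0,0,0,0,0,0,-0.2],[0,0,0,0,0,0,-0.4]]'
python3 -m crank '[[0,0,0,0,0,0,-0.6],[0,0,0,0,0,0,-0.8],[0,0,0,0,0,0,-1],[0,0,0,0,0,0,-1],[0,0,0,0,0,0,-1]]'
python3 - <<'E'
from h import *
print(tool())
for c in('wrist','side'): cv2.imwrite(f'pics/g_{c}.png',read_camera(c)[:,:,::-1])
E
```

```text
time_s: 4.55
eef_pos: [498.6, 281.4, 65.6]
orientation: [0.0, 0.055, 0.998, 0.0]
wrist_force: [-0.9, -0.1, -0.1]
gripper_width: 28.2
time_s: 5.05
eef_pos: [498.4, 281.1, 65.2]
orientation: [-0.0, 0.055, 0.998, -0.0]
wrist_force: [-0.8, -2.6, 0.9]
gripper_width: 12.9
(array([[-9.93880488e-01,  1.10460439e-01, -2.59286031e-04],
       [ 1.10460551e-01,  9.93880400e-01, -4.66848910e-04],
       [ 2.06130968e-04, -4.92632900e-04, -9.99999857e-01]]), array([498.40145936, 281.09454067,  65.24385412]))
```

View pics/g_wrist.png

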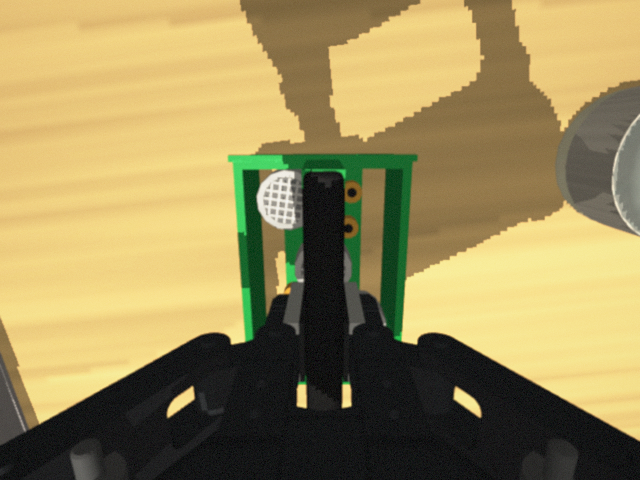

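The bar is held between the pads (opening about 13–14 mm), and the visible bushings are still on the slats at (350,192) and (347,228). Lifting gently.

```bash
python3 -m crank '[[0,0,-0.2,0,0,0,-1],[0,0,-0.5,0,0,0,-1],[0,0,-0.8,0,0,0,-1],[0,0,-1,0,0,0,-1],[0,0,-1.2,0,0,0,-1]]'
python3 -m crank '[[0,0,-1.2,0,0,0,-1],[0,0,-1,0,0,0,-1],[0,0,-0.8,0,0,0,-1],[0,0,-0.5,0,0,0,-1],[0,0,-0.3,0,0,0,-1]]'
python3 -m crank '[[0,0,0,0,0,0,-1],[0,0,0,0,0,0,-1]]'
python3 - <<'E'
from plan import *
Rc,p=tool();print(p,R.from_matrix(Rc).as_euler('xyz'))
for c in('wrist','side'): cv2.imwrite(f'pics/l_{c}.png',read_camera(c)[:,:,::-1])
yaw=np.arctan2(Rc[1,0],Rc[0,0])
# plan to over tin: smooth profile
tgt=np.array([576.6-0,-19.8,p[2]]); yt=np.pi-0.03
if yaw<0: yaw+=2*np.pi
n=26; t=np.linspace(0,1,n+1)[1:]; s=10*t**3-15*t**4+6*t**5
s=t-np.sin(2*np.pi*t)/(2*np.pi)
o,pp,_=rows(Rc,p,[(p+(tgt-p)*a,yaw+(yt-yaw)*a) for a in s]); show(o,-1);print(pp)
E
```

```text
time_s: 5.65
eef_pos: [498.4, 281.4, 103.2]
orientation: [-0.0, 0.055, 0.998, -0.0]
wrist_force: [-0.1, 0.8, -3.5]
gripper_width: 12.7
time_s: 6.15
eef_pos: [498.6, 281.3, 140.8]
orientation: [0.0, 0.055, 0.998, 0.0]
wrist_force: [-0.2, -0.4, -4.2]
gripper_width: 13.0
time_s: 6.35
eef_pos: [498.3, 281.2, 139.8]
orientation: [-0.0, 0.055, 0.998, -0.0]
wrist_force: [0.4, 0.9, -3.4]
gripper_width: 12.8
[498.27035993 281.19705471 139.83696654] [-3.14111314e+00 -6.97774654e-04  3.03078722e+00]
[[-0,-0.01,0,-0.03,-0.04,-0,-1],[-0.03,-0.08,0,0,0,-0.01,-1],[-0.08,-0.2,-0,0,0,-0.04,-1],[-0.14,-0.37,-0,0,0,-0.06,-1],[-0.23,-0.6,-0,0,0,-0.09,-1]]
[[-0.32,-0.86,-0,0,0,-0.14,-1],[-0.43,-1.12,-0,0,0,-0.17,-1],[-0.51,-1.38,-0,0,0,-0.23,-1],[-0.61,-1.65,-0,0,0,-0.26,-1],[-0.67,-1.87,-0,0,0,-0.29,-1]]
[[-0.74,-2.05,-0,0,0,-0.33,-1],[-0.76,-2.18,-0,0,0,-0.34,-1],[-0.78,-2.25,-0,0,0,-0.35,-1],[-0.76,-2.26,-0,0,0,-0.36,-1],[-0.72,-2.19,-0,0,0,-0.34,-1]]
[[-0.67,-2.07,-0,0,0,-0.33,-1],[-0.6,-1.9,-0,0,0,-0.29,-1],[-0.52,-1.67,-0,0,0,-0.26,-1],[-0.44,-1.42,-0,0,0,-0.22,-1],[-0.34,-1.14,-0,0,0,-0.18,-1]]
[[-0.26,-0.88,-0,0,0,-0.14,-1],[-0.19,-0.61,-0,0,0,-0.09,-1],[-0.11,-0.39,-0,0,0,-0.06,-1],[-0.06,-0.2,-0,0,0,-0.04,-1],[-0.02,-0.08,-0,0,0,-0.01,-1]]
[[-0.01,-0.01,-0,0,0,0,-1]]
[576.62977759 -19.77226991 139.82425329]
```

View pics/l_wrist.png

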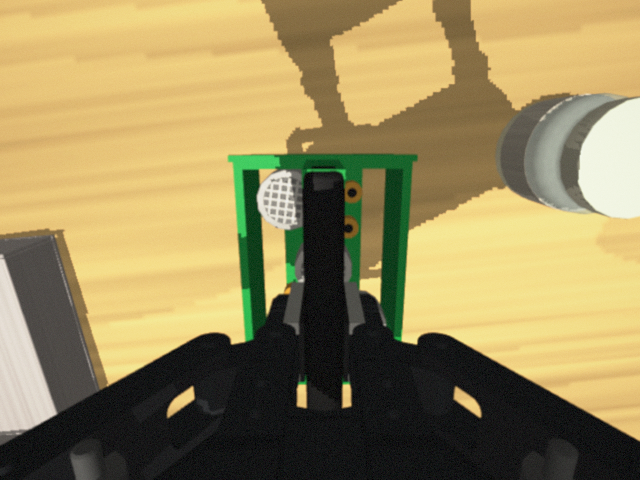

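View pics/l_side.png

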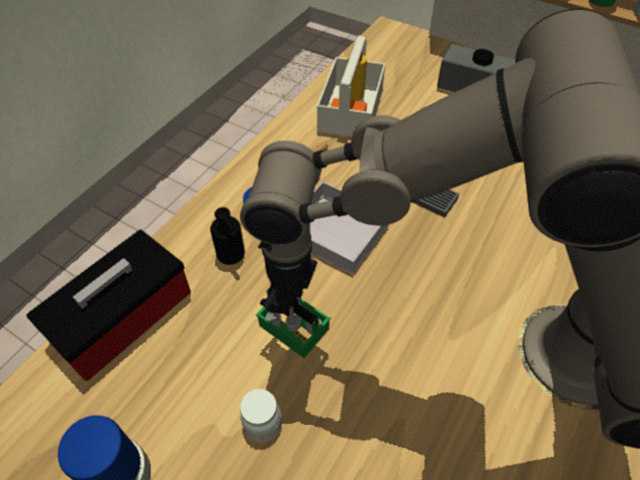

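Lifted level, with the parts unmoved in the wrist view. Travelling slowly to the tin.

```bash
python3 -m crank '[[0,-0.1,0,0,0,0,-1],[-0.1,-0.2,0,0,0,0,-1],[-0.1,-0.3,0,0,0,-0.1,-1],[-0.2,-0.5,0,0,0,-0.1,-1],[-0.2,-0.7,0,0,0,-0.1,-1]]'
python3 -m crank '[[-0.3,-0.9,0,0,0,-0.1,-1],[-0.4,-1.1,0,0,0,-0.2,-1],[-0.5,-1.4,0,0,0,-0.2,-1],[-0.6,-1.6,0,0,0,-0.3,-1],[-0.7,-1.9,0,0,0,-0.3,-1]]'
python3 -m crank '[[-0.7,-2,0,0,0,-0.3,-1],[-0.8,-2.1,0,0,0,-0.3,-1],[-0.8,-2.2,0,0,0,-0.3,-1],[-0.8,-2.2,0,0,0,-0.4,-1],[-0.7,-2.2,0,0,0,-0.3,-1]]'
python3 -m crank '[[-0.7,-2,0,0,0,-0.3,-1],[-0.6,-1.9,0,0,0,-0.3,-1],[-0.5,-1.7,0,0,0,-0.3,-1],[-0.4,-1.4,0,0,0,-0.2,-1],[-0.3,-1.1,0,0,0,-0.2,-1]]'
python3 -m crank '[[-0.3,-0.9,0,0,0,-0.1,-1],[-0.2,-0.6,0,0,0,-0.1,-1],[-0.1,-0.4,0,0,0,-0.1,-1],[-0.1,-0.2,0,0,0,0,-1],[0,-0.1,0,0,0,0,-1]]'
python3 -m crank '[[0,0,0,0,0,0,-1],[0,0,0,0,0,0,-1]]'
python3 - <<'E'
from plan import *
Rc,p=tool();print(p,R.from_matrix(Rc).as_euler('xyz'))
for c in('wrist','scene'): cv2.imwrite(f'pics/t_{c}.png',read_camera(c)[:,:,::-1])
print(Rc.T@(np.array([576.6,-19.8,97])-p)/10)
E
```

```text
time_s: 6.95
eef_pos: [502.6, 262.3, 140.3]
orientation: [0.0, 0.053, 0.999, -0.0]
wrist_force: [-0.3, -0.7, -3.7]
gripper_width: 13.1
time_s: 7.45
eef_pos: [520.8, 190.4, 140.3]
orientation: [0.0, 0.043, 0.999, -0.0]
wrist_force: [0.1, -0.3, -3.1]
gripper_width: 13.0
time_s: 7.95
eef_pos: [550.7, 80.2, 140.4]
orientation: [0.0, 0.029, 1.0, -0.0]
wrist_force: [0.2, 0.7, -3.8]
gripper_width: 12.8
time_s: 8.45
eef_pos: [571.5, -1.6, 140.3]
orientation: [0.0, 0.018, 1.0, -0.0]
wrist_force: [0.6, -0.6, -3.7]
gripper_width: 13.0
time_s: 8.95
eef_pos: [577.7, -22.1, 140.3]
orientation: [0.0, 0.015, 1.0, 0.0]
wrist_force: [-0.6, -0.5, -4.3]
gripper_width: 13.0
time_s: 9.15
eef_pos: [577.6, -21.9, 140.3]
orientation: [-0.0, 0.015, 1.0, 0.0]
wrist_force: [-0.2, 0.5, -3.1]
gripper_width: 12.7
[577.55867082 -21.94727125 140.28960029] [ 3.14156638e+00 -9.36873326e-05  3.11144706e+00]
[0.10189005 0.21162629 4.32897516]
```

View pics/t_wrist.png

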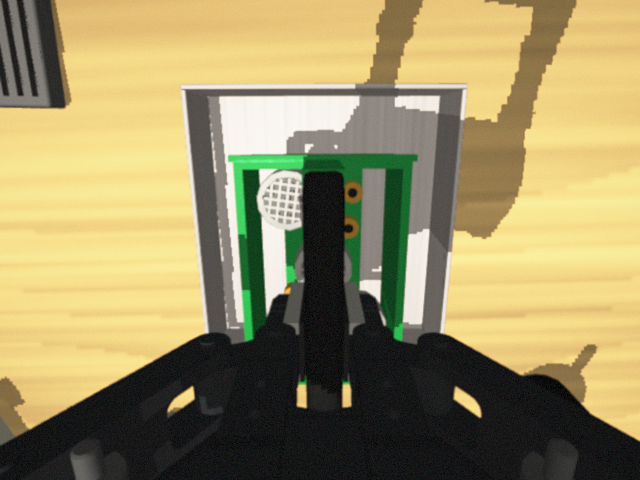

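View pics/t_scene.png

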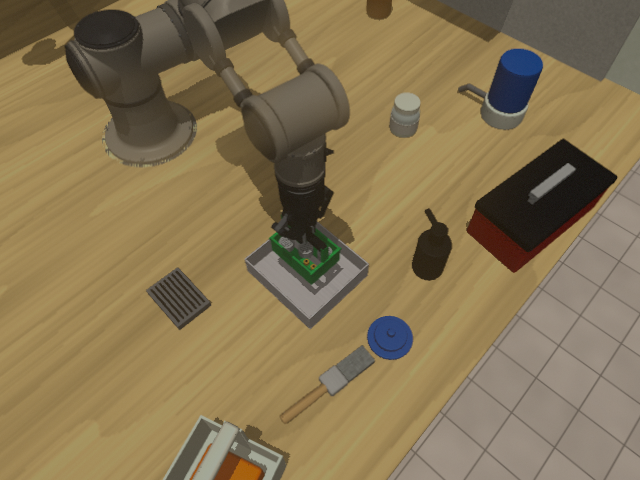

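Centred over the tin (tin walls at x=182/465, strainer at 229/417 in the wrist view). Lowering to about 32 mm above the floor, then shaking along y.

```bash
python3 -m crank '[[0.1,0.1,0.5,0,0,0,-1],[0,0.1,1,0,0,0,-1],[0,0,1.3,0,0,0,-1],[0,0,1,0,0,0,-1],[0,0,0.5,0,0,0,-1]]'
python3 -m crank '[[0,0,0,0,0,0,-1],[0,1.2,0,0,0,0,-1],[0,-2.4,0,0,0,0,-1],[0,2.4,0,0,0,0,-1],[0,-2.4,0,0,0,0,-1]]'
python3 -m crank '[[0,2.4,0,0,0,0,-1],[0,-2.4,0,0,0,0,-1],[0,2.4,0,0,0,0,-1],[0,-1.2,0,0,0,0,-1],[0,0,0,0,0,0,-1]]'
python3 - <<'E'
from plan import *
Rc,p=tool();print(p,R.from_matrix(Rc).as_euler('xyz'))
a=[read_camera(c) for c in('wrist','scene','side')]
cv2.imwrite('pics/s1.png',np.hstack([cv2.resize(a[0][130:350,170:480],(440,312)),cv2.resize(a[1][200:330,240:375],(340,312))])[:,:,::-1])
E
```

```text
time_s: 9.75
eef_pos: [575.8, -20.1, 95.3]
orientation: [-0.001, 0.015, 1.0, 0.0]
wrist_force: [-0.4, -0.7, -4.3]
gripper_width: 13.1
time_s: 10.25
eef_pos: [576.8, -27.9, 98.0]
orientation: [0.001, 0.013, 1.0, 0.001]
wrist_force: [0.2, 0.7, -3.2]
gripper_width: 12.9
time_s: 10.75
eef_pos: [577.2, -20.4, 97.9]
orientation: [0.001, 0.015, 1.0, -0.0]
wrist_force: [-0.5, -0.2, -3.2]
gripper_width: 12.5
[577.16277515 -20.37900466  97.93306405] [-3.14095108e+00  1.39044778e-03  3.11152599e+00]
```

View pics/s1.png

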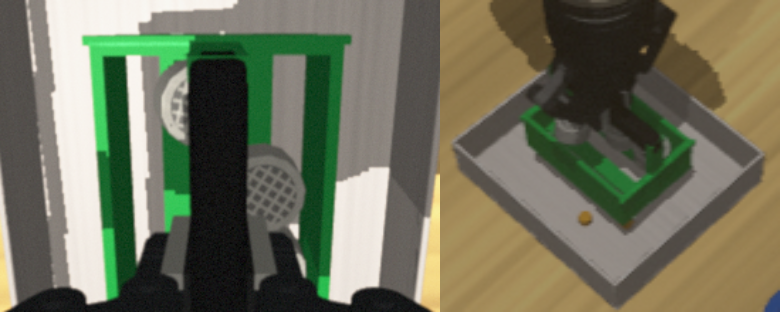

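At least two bushings are in the tin (crop (585,217) and (628,225)). Another burst, with a little x motion mixed in to free anything trapped between the aerators.

```bash
python3 -m crank '[[0,1.4,0,0,0,0,-1],[0,-2.8,0,0,0,0,-1],[0,2.8,0,0,0,0,-1],[0,-2.8,0,0,0,0,-1],[0,2.8,0,0,0,0,-1]]'
python3 -m crank '[[1,-2.8,0,0,0,0,-1],[-2,2.8,0,0,0,0,-1],[2,-2.8,0,0,0,0,-1],[-2,2.8,0,0,0,0,-1],[2,-2.8,0,0,0,0,-1]]'
python3 -m crank '[[-1,2.8,0,0,0,0,-1],[0,-2.8,0,0,0,0,-1],[0,2.8,0,0,0,0,-1],[0,-1.4,0,0,0,0,-1],[0,0,0,0,0,0,-1]]'
python3 -m crank '[[0,0,-0.5,0,0,0,-1],[0,0,-1.5,0,0,0,-1],[0,0,-2,0,0,0,-1],[0,0,-1,0,0,0,-1],[0,0,0,0,0,0,-1]]'
python3 - <<'E'
from plan import *
Rc,p=tool();print(p,R.from_matrix(Rc).as_euler('xyz'))
a=[read_camera(c) for c in('wrist','scene','side')]
cv2.imwrite('pics/s2.png',np.hstack([cv2.resize(a[0][130:350,170:480],(440,312)),cv2.resize(a[1][200:330,240:375],(340,312))])[:,:,::-1])
cv2.imwrite('pics/s2b.png',cv2.resize(a[2][170:300,250:430],(720,520))[:,:,::-1])
E
```

```text
time_s: 11.4
eef_pos: [577.7, -9.7, 97.4]
orientation: [0.001, 0.017, 1.0, -0.001]
wrist_force: [-0.0, 0.3, -2.8]
gripper_width: 13.1
time_s: 11.9
eef_pos: [569.5, -28.8, 97.3]
orientation: [0.002, 0.013, 1.0, 0.001]
wrist_force: [1.8, 1.9, -3.1]
gripper_width: 12.8
time_s: 12.4
eef_pos: [576.8, -20.2, 97.3]
orientation: [0.0, 0.015, 1.0, -0.0]
wrist_force: [-0.1, 0.0, -2.6]
gripper_width: 13.0
time_s: 12.9
eef_pos: [577.7, -20.3, 149.1]
orientation: [0.002, 0.015, 1.0, -0.0]
wrist_force: [-0.4, 0.4, -2.6]
gripper_width: 13.3
[577.71080641 -20.25101141 149.09563511] [-3.14109824  0.00372533  3.11102029]
```

View pics/s2.png

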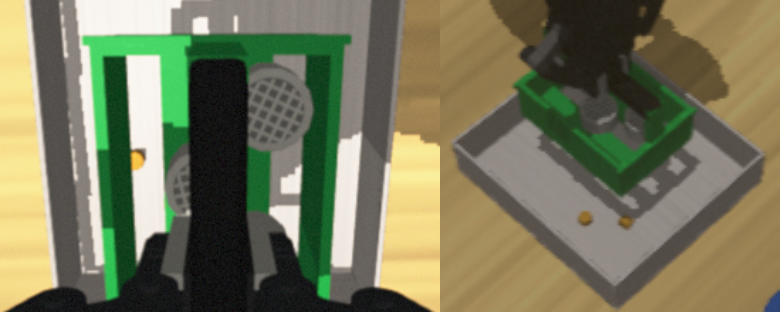

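View pics/s2b.png

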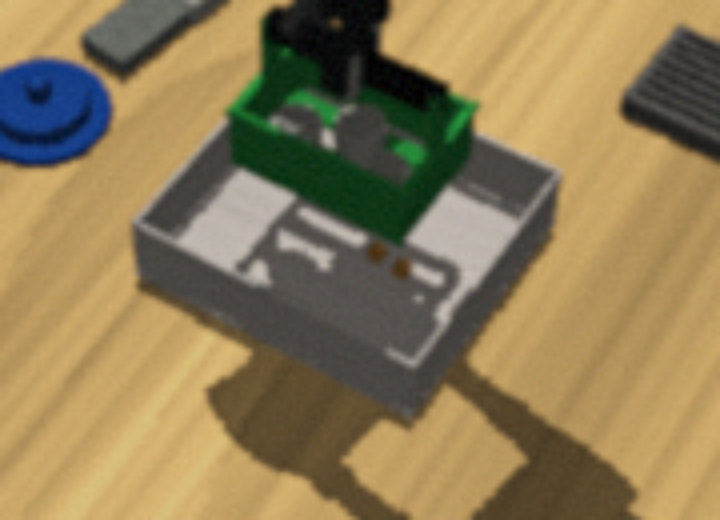

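Run:
```python
from plan import *
Cs=cam('scene');Sd=cam('side');W=cam('wrist')
f=lambda u,v:(240+u*135/340-0, 200+v*130/312)
print('scene',onplane(Cs,[f(585-440,217),f(628-440,225)],7).round(0))
g=lambda u,v:(250+u/4,170+v/4)
print('side',onplane(Sd,[g(377,252),g(402,268)],7).round(0))
print('wrist',onplane(W,[(170+137*310/440,130+160*220/312)],7).round(0))
a=read_camera('scene'); hsv=cv2.cvtColor(a,cv2.COLOR_RGB2HSV)
```

```text
scene [[593. -65.   7.]
 [624. -47.   7.]]
side [[556. -23.   7.]
 [537. -20.   7.]]
wrist [[590. -65.   7.]]
```

Four distinct bushings lie in the tin: the scene view gives (593,-65) and (624,-47), the side view gives (556,-23) and (537,-20). The wrist view agrees on the first. Next: a stop beside the board for a clear wrist look, and a check of the uncovered tin.

Run:
```python
from plan import *
Rc,p=tool();yaw=np.arctan2(Rc[1,0],Rc[0,0])%(2*np.pi)
tgt=np.array([515,-240,150]); yt=np.pi-0.06
n=15; t=np.linspace(0,1,n+1)[1:]; s=t-np.sin(2*np.pi*t)/(2*np.pi)
o,pp,_=rows(Rc,p,[(p+(tgt-p)*a,yaw+(yt-yaw)*a) for a in s]); show(o,-1);print(pp)
```

```text
[[0.01,-0.04,-0,0.01,-0.1,0,-1],[0.07,-0.29,-0.01,0,-0,0.03,-1],[0.18,-0.75,-0.01,0,-0,0.05,-1],[0.33,-1.32,-0.02,0,-0,0.1,-1],[0.46,-1.93,-0.03,0,-0,0.15,-1]]
[[0.59,-2.47,-0.04,0,-0,0.19,-1],[0.67,-2.82,-0.05,0,-0,0.21,-1],[0.68,-2.95,-0.05,0,-0,0.22,-1],[0.65,-2.83,-0.05,0,-0,0.22,-1],[0.55,-2.47,-0.04,0,-0,0.18,-1]]
[[0.43,-1.94,-0.03,0,-0,0.15,-1],[0.29,-1.34,-0.02,0,-0,0.1,-1],[0.16,-0.75,-0.01,0,-0,0.06,-1],[0.06,-0.29,-0.01,0,-0,0.02,-1],[0.01,-0.04,0,0,-0,0,-1]]
[ 515.00051134 -239.98998589  150.01976481]
```

```bash
python3 -m crank '[[0,-0.1,0,0,0,0,-1],[0.1,-0.3,0,0,0,0,-1],[0.2,-0.7,0,0,0,0.1,-1],[0.3,-1.3,0,0,0,0.1,-1],[0.5,-1.9,0,0,0,0.1,-1]]'
python3 -m crank '[[0.6,-2.5,0,0,0,0.2,-1],[0.7,-2.8,0,0,0,0.2,-1],[0.7,-2.9,0,0,0,0.2,-1],[0.6,-2.8,0,0,0,0.2,-1],[0.5,-2.5,0,0,0,0.2,-1]]'
python3 -m crank '[[0.4,-1.9,0,0,0,0.2,-1],[0.3,-1.3,0,0,0,0.1,-1],[0.2,-0.8,0,0,0,0.1,-1],[0.1,-0.3,0,0,0,0,-1],[0,-0.1,0,0,0,0,-1]]'
python3 -m crank '[[0,0,0,0,0,0,-1],[0,0,0,0,0,0,-1]]'
python3 - <<'E'
from plan import *
tl=tool();p=tl[1];print(p,R.from_matrix(tl[0]).as_euler('xyz'))
a=[read_camera(c) for c in('wrist','scene','side')]
W=cam('wrist',tl)
r=cut_out('wrist','board'); print([(q['confidence'],q['box']) for q in r])
np.save('wm.npy',r[0]['mask']) if r else 0
im=a[0].copy()
for q,col in(([428.7,-240,0,-.06],(255,0,0)),):
    e=cv2.morphologyEx(render(W,BRD,q).astype(np.uint8),cv2.MORPH_GRADIENT,np.ones((2,2))); im[e>0]=col
cv2.imwrite('pics/b_w.png',im[:,:,::-1])
cv2.imwrite('pics/b_s.png',np.hstack([cv2.resize(a[1][200:330,240:375],(400,385)),cv2.resize(a[2][170:300,270:405],(400,385))])[:,:,::-1])
E
```

```text
time_s: 13.6
eef_pos: [564.1, -63.6, 147.2]
orientation: [0.0, 0.017, 1.0, -0.0]
wrist_force: [-0.6, 0.9, -3.2]
gripper_width: 12.8
time_s: 14.1
eef_pos: [526.5, -198.8, 147.4]
orientation: [-0.0, 0.027, 1.0, -0.0]
wrist_force: [0.8, -0.4, -2.8]
gripper_width: 13.0
time_s: 14.6
eef_pos: [515.0, -239.7, 147.3]
orientation: [-0.0, 0.03, 1.0, 0.0]
wrist_force: [-0.1, 0.2, -3.4]
gripper_width: 13.0
time_s: 14.8
eef_pos: [515.4, -239.1, 147.3]
orientation: [0.0, 0.03, 1.0, 0.0]
wrist_force: [-0.5, -0.5, -3.7]
gripper_width: 12.8
[ 515.37851835 -239.11163959  147.31703808] [3.14150228e+00 2.72628043e-05 3.08243800e+00]
[(0.79, [254.0, 16.4, 117.5, 170.5])]
```

View pics/b_w.png

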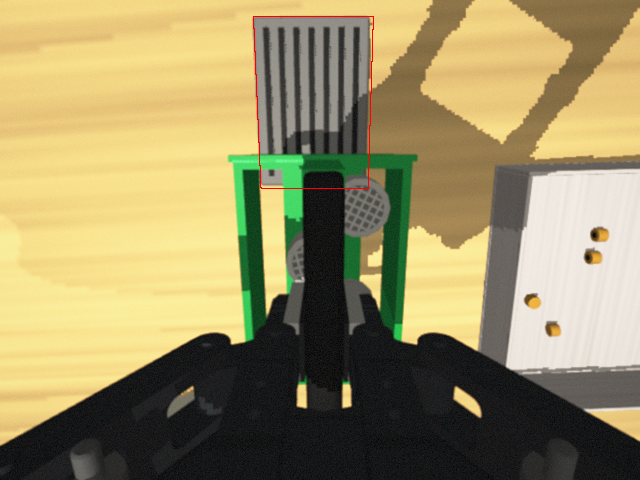

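View pics/b_s.png

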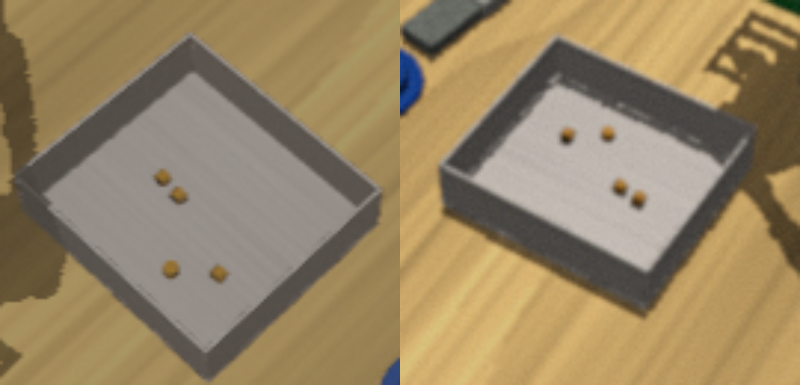

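All four bushings are clearly in the tin in all views, and the board outline matches the wrist view within about 2 px. Moving over the board.

```bash
python3 -m crank '[[0.1,0,0,0,0,0,-1],[0.4,0,0,0,0,0,-1],[0.8,-0.1,0,0,0,0,-1],[1.2,-0.1,0,0,0,0,-1],[1.5,-0.1,0,0,0,0,-1]]'
python3 -m crank '[[1.5,-0.1,0,0,0,0,-1],[1.3,-0.1,0,0,0,0,-1],[1,-0.1,0,0,0,0,-1],[0.6,0,0,0,0,0,-1],[0.2,0,0,0,0,0,-1]]'
python3 -m crank '[[0,0,0.5,0,0,0,-1],[0,0,1,0,0,0,-1],[0,0,1.5,0,0,0,-1],[0,0,1.2,0,0,0,-1],[0,0,0.5,0,0,0,-1]]'
python3 -m crank '[[0,0,0,0,0,0,-1],[0,0,0,0,0,0,-1]]'
cat > chk.py <<'E'
import sys
from plan import *
n=sys.argv[1]
tl=tool();p=tl[1];print(p,R.from_matrix(tl[0]).as_euler('xyz'))
a=[read_camera(c) for c in('wrist','scene','side')]
Cs=cam('scene');Sd=cam('side')
cv2.imwrite(f'pics/{n}.png',np.hstack([cv2.resize(a[1][220:350,120:250],(400,400)),cv2.resize(a[2][130:260,370:500],(400,400))])[:,:,::-1])
cv2.imwrite(f'pics/{n}_w.png',a[0][:,:,::-1])
E
python3 chk.py p1
```

```text
time_s: 15.5
eef_pos: [474.2, -240.4, 147.3]
orientation: [-0.0, 0.03, 1.0, -0.0]
wrist_force: [0.3, 0.1, -3.6]
gripper_width: 13.2
time_s: 16.0
eef_pos: [428.4, -240.7, 147.5]
orientation: [0.0, 0.03, 1.0, -0.0]
wrist_force: [0.0, -0.1, -3.4]
gripper_width: 12.8
time_s: 16.5
eef_pos: [428.5, -240.0, 98.4]
orientation: [-0.001, 0.03, 1.0, 0.001]
wrist_force: [0.8, -1.2, -2.6]
gripper_width: 13.0
time_s: 16.7
eef_pos: [429.2, -240.7, 100.3]
orientation: [0.0, 0.03, 1.0, -0.0]
wrist_force: [-2.0, 0.5, -2.8]
gripper_width: 12.8
[ 429.23451775 -240.74205428  100.33257222] [-3.14141927e+00  2.09533862e-04  3.08160660e+00]
```

View pics/p1.png

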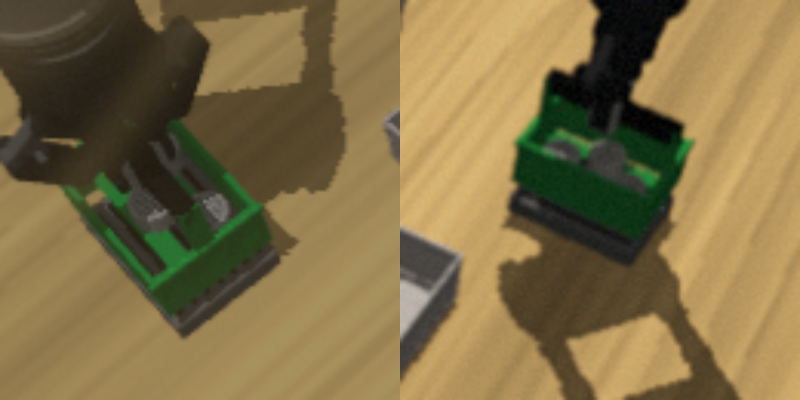

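View pics/p1_w.png

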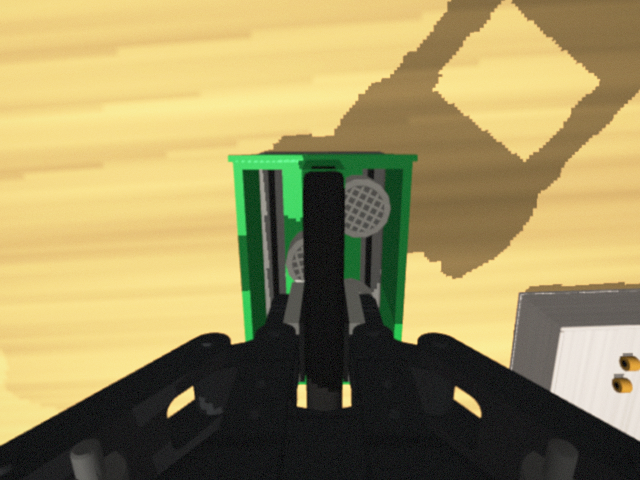

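Aligned over the board with about 17 mm left to go. Lowering.

```bash
python3 -m crank '[[0,0,0.4,0,0,0,-1],[0,0,0.5,0,0,0,-1],[0,0,0.4,0,0,0,-1],[0,0,0.2,0,0,0,-1],[0,0,0,0,0,0,-1]]'
python3 -m crank '[[0,0,0.1,0,0,0,-1],[0,0,0,0,0,0,-1]]'
```

```text
time_s: 17.35
eef_pos: [428.7, -240.5, 84.9]
orientation: [-0.0, 0.03, 1.0, 0.0]
wrist_force: [0.3, 0.1, -2.0]
gripper_width: 12.7
time_s: 17.55
eef_pos: [429.0, -240.7, 84.3]
orientation: [0.0, 0.03, 1.0, -0.0]
wrist_force: [-0.5, -0.5, -3.0]
gripper_width: 12.6
```

```bash
python3 -m crank '[[0,0,0.1,0,0,0,-1],[0,0,0,0,0,0,-1]]'
python3 -m crank '[[0,0,0.05,0,0,0,-1],[0,0,0,0,0,0,-1]]'; python3 chk.py p2
```

```text
time_s: 17.75
eef_pos: [428.9, -240.6, 83.3]
orientation: [-0.0, 0.03, 1.0, -0.0]
wrist_force: [-0.2, -0.6, -2.5]
gripper_width: 13.2
time_s: 17.95
eef_pos: [429.0, -240.9, 83.1]
orientation: [0.0, 0.03, 1.0, -0.0]
wrist_force: [-1.5, -0.1, 0.8]
gripper_width: 13.0
[ 428.99249019 -240.85041215   83.14188015] [-3.14105527e+00  3.49338213e-04  3.08145822e+00]
```

View pics/p2.png

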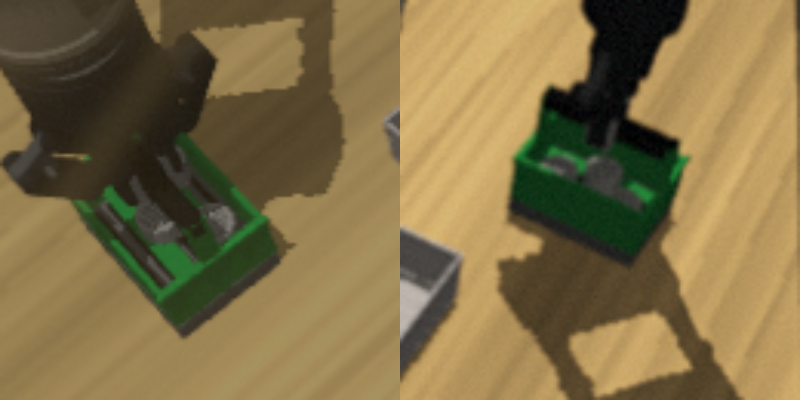

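Both views show the strainer sitting on the board with edges flush, and the wrist force no longer carries its weight. Releasing and retreating upward.

```bash
python3 -m crank '[[0,0,0,0,0,0,-0.5],[0,0,0,0,0,0,0],[0,0,0,0,0,0,0.5],[0,0,0,0,0,0,1],[0,0,0,0,0,0,1]]'
python3 -m crank '[[0,0,-0.5,0,0,0,1],[0,0,-1.5,0,0,0,1],[0,0,-3,0,0,0,1],[0,0,-4,0,0,0,1],[0,0,-4,0,0,0,1]]'
python3 -m crank '[[0,0,-3,0,0,0,1],[-4,0,0,0,0,0,1],[-4,0,0,0,0,0,1],[-2,0,0,0,0,0,1],[0,0,0,0,0,0,1]]'
python3 chk.py p3
python3 - <<'E'
from h import *
tl=tool();C=[cam('scene'),cam('side'),cam('wrist',tl)]
ST2=STR
for lab,parts,p0 in(('strainer_grip',STR,[429,-240.5,18,-.06]),('tin',TIN,[576.6,-19.5,0,-.03])):
    ms=[];cc=[]
    for c,k in zip(C,('scene','side','wrist')):
        r=cut_out(k,lab); print(lab,k,[(round(q['confidence'],2),q['box']) for q in r][:2])
        if r: ms.append(r[0]['mask']);cc.append(c)
    n=min(2,len(ms))
    print(fit(cc[:n],ms[:n],parts,p0)); 
    if lab!='tin' and len(ms)==3: print('all3',fit(cc,ms,parts,p0))
for lab in('soap_pump','stopper','dish_brush','jar'):
    ms=[cut_out(k,lab) for k in('scene','side')]
    if all(ms): print(lab,tri([(c,np.argwhere(m[0]['mask']).mean(0)[::-1]) for c,m in zip(C,ms)]).round(1))
E
```

```text
time_s: 18.6
eef_pos: [429.0, -240.6, 82.8]
orientation: [0.0, 0.03, 1.0, -0.0]
wrist_force: [-0.5, 1.2, -0.7]
gripper_width: 77.9
time_s: 19.1
eef_pos: [428.6, -240.4, 214.4]
orientation: [-0.0, 0.03, 1.0, 0.0]
wrist_force: [0.9, -0.6, 0.2]
gripper_width: 85.2
time_s: 19.6
eef_pos: [530.5, -246.4, 242.4]
orientation: [0.0, 0.029, 1.0, 0.0]
wrist_force: [0.1, 0.2, -0.6]
gripper_width: 85.4
[ 530.50699661 -246.42771537  242.37378036] [3.14152677e+00 3.93629559e-04 3.08288743e+00]
strainer_grip scene [(0.69, [146.2, 255.6, 63.7, 67.3])]
strainer_grip side [(0.66, [407.7, 154.6, 54.6, 60.1])]
strainer_grip wrist [(0.86, [273.0, 0.0, 105.1, 161.2])]
(array([ 4.28828057e+02, -2.40036355e+02,  1.85359311e+01, -6.89659230e-02]), np.float64(0.5289366641110826))
all3 (array([ 4.26131656e+02, -2.39759939e+02,  1.97075468e+01, -6.15961895e-02]), np.float64(0.9044439724052227))
tin scene [(0.91, [246.9, 210.3, 119.4, 119.2])]
tin side [(0.89, [283.9, 182.9, 109.0, 92.5])]
tin wrist [(0.85, [452.2, 134.3, 186.2, 200.9])]
(array([ 5.75429098e+02, -2.00550558e+01, -1.38981808e+00, -2.29228381e-02]), np.float64(0.09853267393222587))
soap_pump [752.  165.7  65.5]
stopper [796.2 -15.2   4.5]
dish_brush [ 772.8 -154.3    9.9]
jar [461.  451.2  43.2]
```

View pics/p3.png

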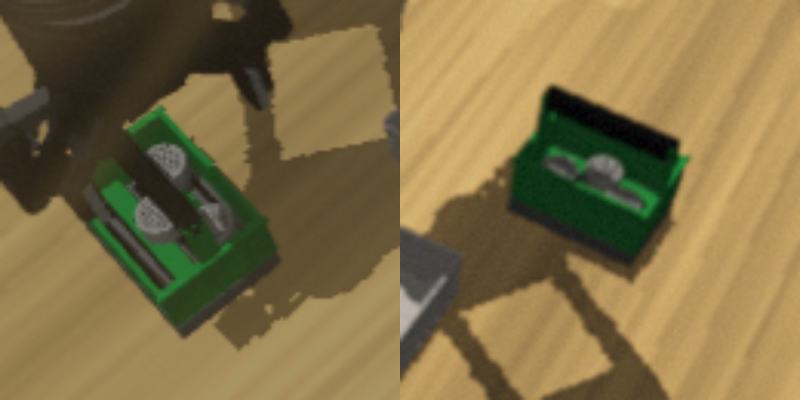

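View pics/p3_w.png

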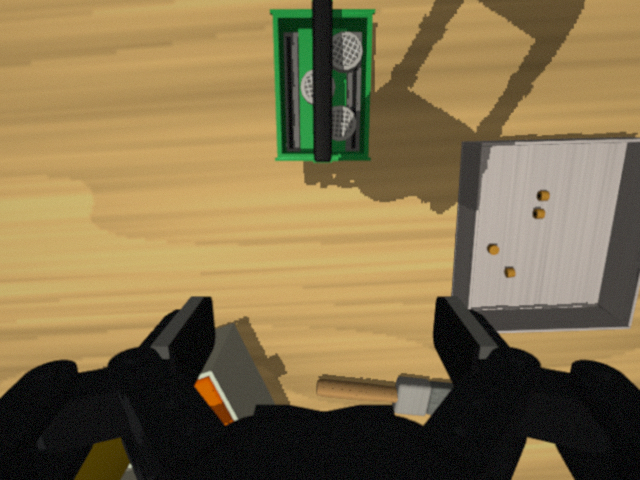

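The strainer is flush on the board with the three aerators in it, and the four bushings are in the tin at wrist pixels (544,195), (539,213), (493,249) and (510,272). The bystanders are unmoved. Handing in.

```bash
python3 -c "
from cell import *
print(close_job(), get_obs()['time_s'])"
```

```text
the job is handed in; nothing more can be done
the job is handed in; nothing more can be done
```

The job is handed in, at about 21 s of the 56 s allowed. I lifted the strainer by its grip without spilling and shook it along its y about 30 mm above the cabinet floor, inside the tin. All four bushings dropped through; I then set it on the drying board, released it and backed off.

**Last checks:**
- **Bushings and aerators:** four bushings were seen in the tin in all three cameras while the strainer was beside the board, and again in the last wrist picture. Three aerators are in the strainer.
- **Placing:** the two fixed cameras put the strainer at (428.8, -240.0) mm, z 18.5, yaw -0.069. The board was measured at (428.7, -240.1) mm, yaw -0.05 to -0.08.
- **Bystanders:** all four are within about 3 mm of their starting positions, which is measuring noise.

**Disagreements:** the three-camera fit put the strainer 2.7 mm off in x, but the wrist view was cut off by the picture's edge and it is still inside the 9 mm limit. The tin's fit came out about 1 mm off its first one, also within noise.

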